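# Set a fired shrinkage bar in the gauge

## Robot

A 7-joint arm with a two-finger parallel gripper is mounted at the origin on the work surface; the furniture and walls round the work are solid. World frame = base frame: x ahead of the robot, y to its left, z up, the work surface at z = 0. Lengths are in m, angles in rad, forces in N, time in s.
With the tool pointing down it reaches from about 0.4 to 0.875 m from the base axis. Payload 6.5 kg.
Tool frame: the origin (TCP) lies midway between the tips of the shut fingers; the grasp point (between the pads) lies 19 mm behind it; z points along the fingers, y is the line along which they close (so a half turn about z gives the same grasp; the last joint's range is limited). The gripper opens to 85 mm and grips with 20 to 120 N. Pads are 22 mm wide; open, the fingers measure 114 mm over their backs; the gripper's body (76 mm by 85 mm) begins 54 mm behind the grasp point. The pads swing forward as they close: fully open they stand 13 mm farther back than shut.
Start: joints at [-0.066, 0.536, -0.004, 1.538, 0.003, 1.067, -0.071], TCP at [0.65, 0, 0.231] pointing down, gripper open.
Joint ranges: [-2.7, 2.7], [-0.37, 2.16], [-1.27, 1.26], [0.24, 2.4], [-1.31, 4.45], [0.19, 1.91], [-2.76, 2.76]. Speed limits (rad/s): [2.39, 2.39, 3.14, 3.14, 3.14, 3.14, 3.14].

## Interface

Orientations are given as a 3x3 rotation matrix whose columns are the frame's x, y, z axes.
In Python, from rig import robot gives the robot as it stands.
- The arm moves only by the tool drive_tool, never from a script. Its argument "commands" is text: rows parted by semicolons, each of 7 numbers parted by spaces: the shift along the tool's x, y, z in cm, then the turn, a rotation vector about the tool's x, y, z in degrees, then the closure, from -1 (fully open) to 1 (shut). In form: dx dy dz wx wy wz fingers; .... A call has 1 to 10 rows; each row is the pose to reach, as a shift and turn from the pose commanded when the call began, along the tool's axes at that moment; what a row does not reach only later rows make up. A row lasts 1/8 s, in which the tool goes at most 62.5 mm and 10.7 degrees, less where a joint would pass 70% of its speed; a pose out of reach is approached as far as the arm can. A call with a gripper value outside its range is refused whole. The fingers move at their own pace and stop on an object; "newtons" is the grip in N (left out, the last holds). Time passes only in rows, so rows that repeat a pose let the fingers close. It gives the time, the measured TCP pose, the force, the opening and the grip force at its end, in the units of the state.
- robot.get_obs(): the state, without advancing time (a new reading comes with each control period).
- robot.get_image(name): name is "scene" or "side" or "wrist"; returns a dict with "pixels" (384x512x3 uint8, red, green, blue), "camera_matrix" (3x3 intrinsics, pixels), "xyz" and "rotation" of the camera in the world. Camera axes: x right, y up, looking along -z (the intrinsics and any distortion apply to the point x, -y, -z); pixel columns grow to the right and rows downward; lengths in m; the calibration is good to about 2 mm. The wrist camera is an equidistant fisheye: a pixel r from the principal point sees the ray r / f radians off the axis. A picture is of the moment at which its call begins. There is no depth.
- robot.job_done(): hands the job in; it is judged then, once.
The state is a dict: "time_s": time; "qpos": joint angles; "joint_velocities": joint speeds; "joint_efforts": joint torques, N m; "tcp_pos": TCP position; "orientation": TCP orientation; "force": force on the tool from outside, world axes, zero at the start; "wrist_torque": the same for the moment, N m; "grip_width": opening from 0.0 (shut) to 1.0 (fully open); "grip_force": force on a finger pad.
Only numpy, scipy, OpenCV 4.12 (cv2) and the standard library are available. Lean on these libraries where they do the work, as an engineer would, in place of code of your own. Each camera call takes 0.05 s, during which the arm holds its last target. There are 200 camera calls.

## Task

Draw the red fired-clay test bar straight up out of its well in the wooden rack and set it in the sloping shrinkage gauge, laying it back against the board with its foot on the ledge while it is still in your grip, because it is brittle and must not be dropped in. Then push it square and flush into the corner, foot fully down on the ledge, back against the board and side against the fence, and let go of it. Leave the other two bars in their wells and do not knock the unfired clay beaker.

Things in the scene. Friction and masses are not known exactly. Their poses are not given: they have to be found in the camera images.
- red_bar_mid (a point): Centre of the brick-red fired test bar: loose, 20 mm thick (its x) x 30 mm wide (its y) x 140 mm long (its z), 0.12 to 0.25 kg; the point is 70 mm from either end. It starts upright in one of the rack's three wells (which one varies), foot on the well's floor, top level with the rack's top face; its x and y lie along the rack's.
- rack: Heavy fixed wooden rack, 160 (x) x 114 (y) x 152 mm high; origin at the centre of its underside. Three wells in a row along its x, at x = -50, 0, +50 mm, y = 0, each 140 mm deep, floor at z = 12 mm. The lower 90 mm of a well is a snug slot, 23 (x) x 33 mm (y), for a 20 x 30 mm bar. Above that it widens: see rack_mouth.
- rack_mouth (a point): Centre of the rack's top face, over the middle well, 152 mm above the bench. The upper 50 mm of each well is 36 mm (x) x 88 mm (y), which leaves a finger groove 29 mm long, 36 mm wide and 50 mm deep beside each narrow side of the bar (the sides 30 mm apart in y). Fingers fit in only straight down and only if they measure less than 88 mm over their backs.
- gauge_corner: Inside corner of the fixed sloping gauge, where board, ledge and fence meet, 24 mm above the bench; all three are smooth ground metal. The frame is the slope's, leaning back 30 degrees from upright: z up the slope, x into the board, y level along the ledge away from the fence. A bar in the corner fills x -20..0, y 0..30, z 0..140 mm and stays there by its own weight.
- gauge_board (a point): Middle of the front face of the gauge's aluminium back board, the plane x = 0 of gauge_corner, y -14..+78, z 0..85 mm. The bar's wide (30 mm) side goes against it; its upper 55 mm stands above board and fence. The steel ledge at its foot is the plane z = 0, 30 mm deep (x -30..0) and 92 mm long. The +y end is open. Grey base plate, 136 x 116 mm.
- gauge_fence (a point): Top end of the gauge's fence, on the fence's inner face (the plane y = 0 of gauge_corner), 85 mm up the slope. The fence is a dark steel bar 12 mm wide (y -12..0), 22 mm proud of the board and 85 mm long up the slope, with a brass scale on its front.
- white_bar_mid (a point): Centre of the off-white test bar, same size as the red one, upright in another well; it stays there.
- grey_bar_mid (a point): Centre of the dark grey test bar, same size as the red one, upright in another well; it stays there.
- beaker_mid (a point): Centre of an unfired grey-brown clay beaker, 76 mm across and 81 mm tall, standing loose on the bench on the robot's side between rack and gauge; the point is half-way up. It stays where it is.
Mind the look-alikes: they are no part of the job. What is shaped like the part that bears red_bar_mid but blue or yellow is not meant.

How it is judged:
By the outcome, as a careful person would: the job done as asked, in the order asked, and still so for the second after the job is handed in, with the robot touching nothing.
It also fails if it takes over 58 s, if anything falls off the work surface, if the arm or the gripper's body presses on something with over 40 N, if the wrist force passes 120 N, or if a joint passes its speed limit or range.

## Working session

There is one attempt and no reset: what is moved stays moved. The work goes in short steps, Python scripts to look and compute and a tool call to move; the robot and the scene stay as the last step left them, time stands still between calls to the robot, and variables do not carry over. Pictures are saved under pics/ and viewed, at most 10 in all, crops included, and the job is handed in when it is done.

Besides the shell and the picture viewer there is one more tool, called after "Emit:" as name(argument=value, ...), one argument or row to a line, values as JSON. drive_tool: Moves the arm, as the interface text tells. Its arguments: {"type":"object","properties":{"commands":{"type":"string"},"newtons":{"type":"number"}},"required":["commands"]}

```bash
mkdir -p pics; ls
python3 - <<'E'
from rig import robot
import cv2,pickle
d={}
for n in("scene","side","wrist"):
    im=robot.get_image(n); d[n]=im
    cv2.imwrite(f"pics/{n}0.png",cv2.resize(im["pixels"][:,:,::-1],(768,576),interpolation=cv2.INTER_CUBIC))
    print(n,im["camera_matrix"].tolist(),im["xyz"],im["rotation"].tolist() if hasattr(im["rotation"],'tolist') else im["rotation"],[k for k in im])
pickle.dump(d,open("im0.pkl","wb"))
print(robot.get_obs())
E
```

```text
pics
scene [[391.14895883770964, 0.0, 259.0471103071861], [0.0, 391.14895883770964, 188.74851107999578], [0.0, 0.0, 1.0]] [0.13166224 0.71764334 0.66205412] [[-0.848401747187963, 0.3152778993524697, -0.42522267290010035], [-0.5292944202798471, -0.4933064562747626, 0.6902870104950958], [0.007867148723159002, 0.8107086939077006, 0.5853968923674244]] ['pixels', 'camera_matrix', 'xyz', 'rotation']
side [[396.6082316642556, 0.0, 254.5247463128702], [0.0, 396.6082316642556, 191.60087692335827], [0.0, 0.0, 1.0]] [ 0.65456895 -0.37327973  0.83685472] [[0.9458308365336872, -0.27654041910228994, 0.17008652287796047], [0.32463076213344627, 0.7985576523588489, -0.506873301857359], [0.004347060920091812, 0.5346317166628384, 0.8450739793648266]] ['pixels', 'camera_matrix', 'xyz', 'rotation']
wrist [[297.3186396354542, 0.0, 255.93478569646396], [0.0, 297.3186396354542, 198.76503789725717], [0.0, 0.0, 1.0]] [0.64993749 0.07496725 0.37258433] [[0.9999995641996843, -4.6986297775385655e-05, 0.0009324123159549164], [-0.00023091045490410868, 0.9552542981913206, 0.29578568671821637], [-0.00090458874685631
[... 274 characters left out ...]
1805147e-03, -7.71926431e-05, -3.75198233e-03,
       -1.38384336e-03,  7.22578943e-04, -1.14225727e-03]), 'joint_efforts': array([ 1.61238928e-03, -5.83780539e+01,  1.04997531e+00, -2.59348226e+01,
        1.25170653e-02,  6.47799578e-03, -7.88314480e-06]), 'tcp_pos': array([ 6.49493581e-01, -1.25991761e-05,  2.30604355e-01]), 'orientation': array([[-3.66790526e-05,  9.99999011e-01, -1.40614215e-03],
       [ 9.99999994e-01,  3.65336282e-05, -1.03446394e-04],
       [-1.03394920e-04, -1.40614593e-03, -9.99999006e-01]]), 'force': array([-0.76668756, -0.05134239,  0.86982844]), 'wrist_torque': array([-0.00856807,  0.00692933,  0.02501707]), 'grip_force': 0.0, 'grip_width': 1.0019229921763586}
```

View pics/scene0.png

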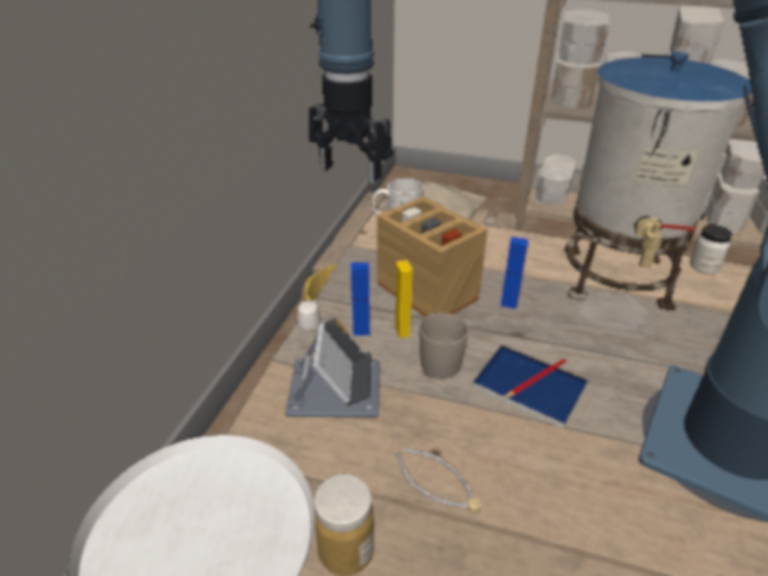

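View pics/side0.png

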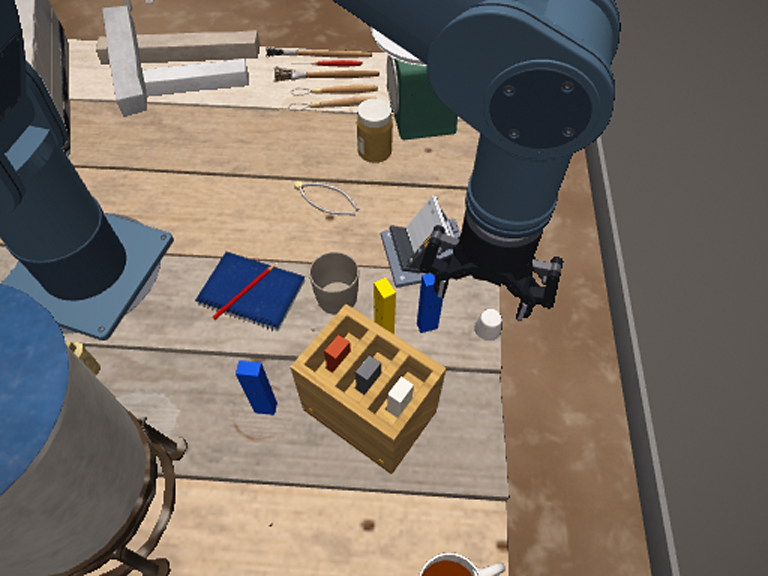

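View pics/wrist0.png

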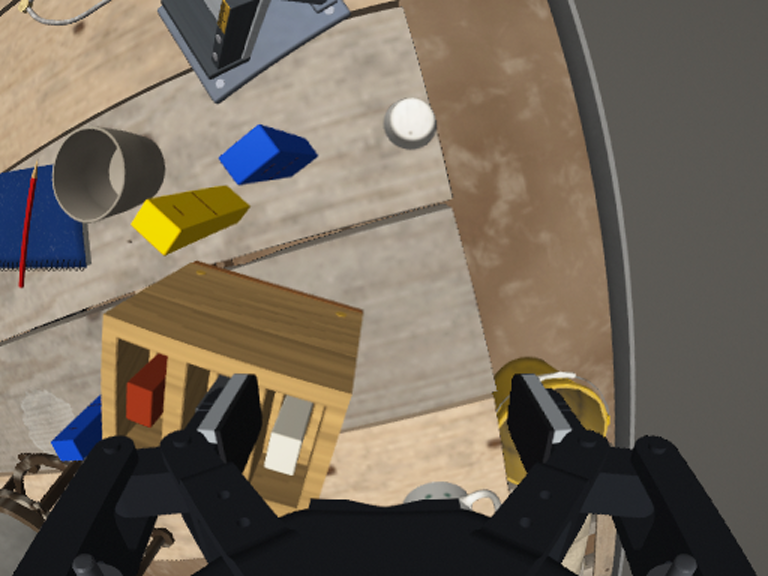

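The red bar is in the well nearest the robot: side (338,352), with grey and white beyond it. The gauge is at scene (335,370) with its fence on the near side, and the beaker is at side (333,282). I'll enlarge these.

Run:
```python
import cv2,pickle,numpy as np
d=pickle.load(open("im0.pkl","rb"))
def crop(n,x0,y0,w,h,s):
    im=d[n]["pixels"][y0:y0+h,x0:x0+w,::-1]
    im=cv2.resize(im,None,fx=s,fy=s,interpolation=cv2.INTER_CUBIC)
    for k in range(0,w,10):
        cv2.putText(im,str(x0+k),(k*s,8),0,.3,(0,255,255),1);cv2.line(im,(k*s,10),(k*s,14),(0,255,255),1)
    for k in range(0,h,10):
        cv2.putText(im,str(y0+k),(0,k*s+4),0,.3,(0,255,255),1)
    return im
cv2.imwrite("pics/c1.png",crop("side",190,195,112,120,5))
a=crop("scene",185,205,75,75,8); 
b=crop("side",250,120,65,75,8)
cv2.imwrite("pics/c2.png",a); cv2.imwrite("pics/c3.png",crop("scene",245,125,85,90,6)); cv2.imwrite("pics/c4.png",crop("wrist",100,0,135,75,5))
cv2.imwrite("pics/c24.png",np.vstack([cv2.resize(crop("scene",185,205,75,75,4)[:, :],None,fx=1,fy=1),]) )
```

```text
(no output)
```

View pics/c1.png

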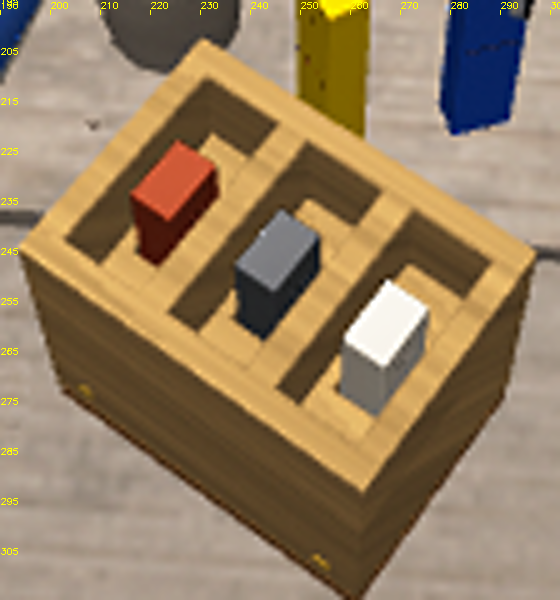

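View pics/c2.png

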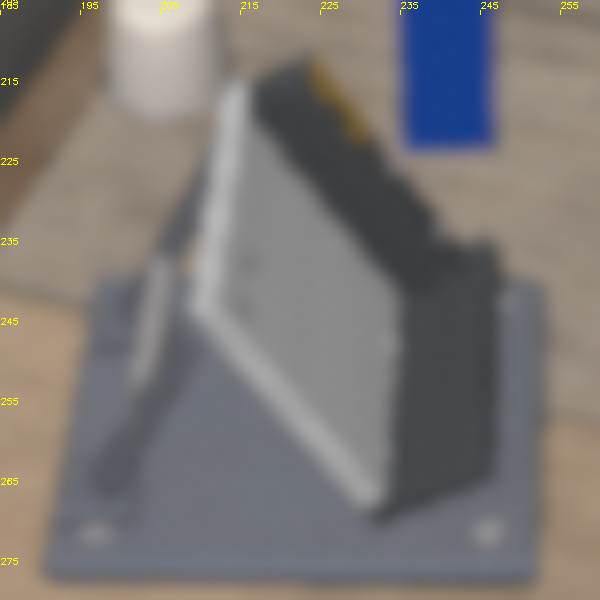

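View pics/c4.png

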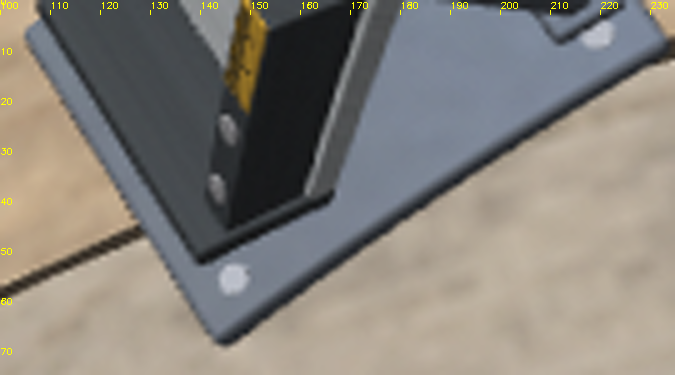

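Seen in the crops: side gives the rack top corners at (194,244), (230,203), (296,245), (262,293) and the red top at (225.6,222.6), (233,228). Scene gives the gauge corner at about (235.5,241), with the fence on the world −y side and the board leaning away from the robot. Next I'll fit the poses.

```bash
cat > h.py <<'E'
import numpy as np,cv2
from scipy.optimize import least_squares
from scipy.spatial.transform import Rotation as R
def proj(im,P,fish):
    p=(np.atleast_2d(P)-im["xyz"])@np.array(im["rotation"])
    x,y,z=p[:,0],-p[:,1],-p[:,2]; K=np.array(im["camera_matrix"])
    r=np.hypot(x,y); s=np.arctan2(r,z)/r if fish else 1/z
    return np.c_[K[0,0]*x*s+K[0,2],K[1,1]*y*s+K[1,2]]
def Rz(a): return R.from_euler('z',a).as_matrix()
S=R.from_euler('y',30,degrees=True).as_matrix()  # slope frame before yaw
def rackP(q,L): return np.array([q[0],q[1],0])+np.array(L)@Rz(q[2]).T
def gaugeP(q,L): return np.array([q[0],q[1],.024])+np.array(L)/1000@(Rz(q[2])@S).T
def fit(F,obs,q0):
    def f(q): return np.concatenate([(proj(im,F(q,L),fi)-np.array(u)).ravel() for im,fi,L,u in obs])
    s=least_squares(f,q0,loss='soft_l1'); return s.x,f(s.x).reshape(-1,2)
E
python3 - <<'E'
from h import *
import pickle
d=pickle.load(open("im0.pkl","rb"))
a,b,h=.08,.057,.152
q,r=fit(rackP,[(d["side"],0,[[-a,-b,h],[-a,b,h],[a,b,h],[a,-b,h],[a,-b,0],[-a,-b,0],[a,b,0]],
 [[194,244.2],[230.2,202.6],[296.6,245.2],[262.6,293],[260.6,314.6],[202,272.6],[290.6,274.2]]),
],[.65,-.1,-.6])
print(q,np.degrees(q[2]));print(r.round(1).tolist())
for n in("side","scene","wrist"): print(n,proj(d[n],rackP(q,[[-.05,0,.152],[-a,-b,h],[-a,b,h],[a,b,h]]),n=="wrist").round(1).tolist())
v,rr=fit(lambda q,L:rackP(q,L),[(d["side"],0,[[-.01,-.015,h],[-.01,.015,h],[.01,.015,h],[.01,-.015,h]],[[216,234],[225.6,222.6],[233,228],[223.2,238.6]])],[.6,-.1,-.6]);print("redbar",v,rr.round(1).tolist(),rackP(q,[[-.05,0,h]]))
o=[(d["scene"],0,[[0,78,85],[0,78,0],[0,0,0],[0,0,85],[-22,0,85],[-30,78,0],[-30,-14,0]],
 [[212.2,243.1],[232.7,267.1],[235.5,241.2],[216.2,218.7],[223.5,212.2],[246.9,264.4],[246.2,235]]),
 (d["wrist"],1,[[-30,-14,0],[-22,-12,0],[0,-12,0]],[[139,52],[145.2,44.6],[161,38]])]
g,r=fit(gaugeP,o,[.6,.2,.5]);print(g,np.degrees(g[2]));print(r.round(1).tolist())
for i in(0,1):
  g2,r=fit(gaugeP,o[i:i+1],g);print(i,g2,np.degrees(g2[2]),r.round(1).tolist())
E
```

```text
[ 0.53845104 -0.07961964 -0.29748208] -17.044467467955833
[[-0.9, -0.3], [0.1, -0.7], [0.8, -0.3], [-0.3, -0.0], [0.2, 1.6], [-0.2, 0.4], [0.2, -0.3]]
side [[224.4, 230.4], [193.1, 243.9], [230.3, 201.9], [297.4, 244.9]]
scene [[300.7, 154.9], [324.7, 152.1], [293.2, 167.7], [250.5, 142.8]]
wrist [[91.6, 269.4], [68.2, 301.7], [68.0, 207.5], [234.6, 261.2]]
redbar [ 0.49103943 -0.06565747 -0.31380216] [[-0.5, -0.5], [-0.2, -0.1], [0.4, -0.0], [0.3, 0.7]] [[ 0.49064717 -0.06496395  0.152     ]]
[0.52920753 0.17713002 0.57431743] 32.905964562016365
[[0.0, -0.4], [1.1, 0.1], [-0.5, 1.1], [-1.2, -0.4], [-0.1, 2.2], [-1.2, -2.1], [-0.1, -1.6], [0.4, -1.7], [-0.8, 1.5], [-0.8, 0.2]]
0 [0.52752357 0.17756481 0.55548795] 31.82711507811381 [[-0.2, -0.3], [1.0, 0.5], [0.0, 1.5], [-0.7, -0.3], [0.4, 2.4], [-1.4, -1.5], [0.5, -1.1]]
1 [0.53005328 0.1772082  0.55757236] 31.94654286286745 [[0.8, -2.0], [-0.4, 1.2], [-0.3, 0.1]]
```

Emit:
drive_tool(
  commands="-0.65 -1.6 0 0 0 10.7 0; -1.3 -3.2 0 0 0 21.4 0; -2 -4.8 0.3 0 0 32.1 0; -2.6 -6.4 0.5 0 0 42.8 0; -3.3 -8 1 0 0 53.5 0; -3.9 -9.6 1.5 0 0 64.2 0; -4.6 -11.2 2 0 0 74.9 0; -5.2 -12.8 2.5 0 0 85.6 0; -5.9 -14.4 3 0 0 96.3 0; -6.5 -15.9 3 0 0 107 0",
)

```text
time_s: 1.4
tcp_pos: [0.4899, -0.0652, 0.2008]
orientation: [[0.954, -0.298, -0.001], [-0.298, -0.954, 0.0], [-0.001, 0.0, -1.0]]
force: [0.3, -0.2, 0.2]
grip_width: 0.495
grip_force: 0.0
```

Emit:
drive_tool(
  commands="0 0 0 0 0 0 0; 0 0 0 0 0 0 0",
)

```text
time_s: 1.65
tcp_pos: [0.4918, -0.0645, 0.2014]
orientation: [[0.958, -0.288, 0.001], [-0.288, -0.958, 0.0], [0.001, -0.0, -1.0]]
force: [-0.7, -0.1, 0.3]
grip_width: 0.504
grip_force: 0.0
```

```bash
cat > snap.py <<'E'
from rig import robot
import cv2,pickle,sys,numpy as np
def crop(im,x0,y0,w,h,s):
    im=cv2.resize(im["pixels"][y0:y0+h,x0:x0+w,::-1],None,fx=s,fy=s,interpolation=cv2.INTER_CUBIC)
    for k in range(0,w,10): cv2.putText(im,str(x0+k),(k*s,8),0,.3,(0,255,255),1)
    for k in range(0,h,10): cv2.putText(im,str(y0+k),(0,k*s+4),0,.3,(0,255,255),1)
    return im
E
python3 - <<'E'
from snap import *
from h import *
d={n:robot.get_image(n) for n in("scene","side","wrist")};pickle.dump(d,open("im1.pkl","wb"))
o=robot.get_obs();print(o["tcp_pos"],o["orientation"].round(3).tolist(),o["qpos"].round(2),o["grip_width"],o["force"])
a=crop(d["wrist"],120,150,260,234,2); b=crop(d["side"],245,115,65,75,4); 
c=np.zeros((max(len(a),300),a.shape[1]+b.shape[1],3),np.uint8);c[:len(a),:a.shape[1]]=a;c[:len(b),a.shape[1]:]=b
cv2.imwrite("pics/d1.png",c)
q=[.53845,-.0796,-.2975]
print(proj(d["wrist"],rackP(q,[[-.05,0,.152],[-.08,-.057,.152],[-.08,.057,.152],[.08,.057,.152],[.08,-.057,.152]]),1).round(1).tolist())
E
```

```text
[ 0.49162741 -0.06472635  0.2013388 ] [[0.957, -0.29, 0.0], [-0.29, -0.957, -0.0], [0.0, -0.0, -1.0]] [-0.3   0.33  0.42  1.99 -0.17  0.86 -1.66] 0.49410027084283753 [ 0.34148974 -0.01112329 -1.02989594]
[[256.4, 223.2], [332.4, 260.0], [180.0, 259.5], [169.5, 33.5], [344.7, 34.3]]
```

View pics/d1.png

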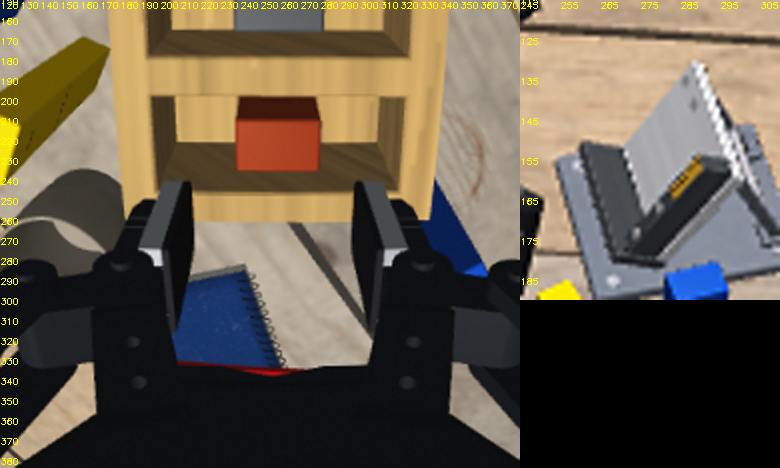

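Wrist: the red top is centred at (259,222) and the finger mid-plane at column 256, so the tool must shift about +2 mm in its y. The side inset shows the gauge unobstructed, so I'll refine its fit.

Run:
```python
from h import *
import pickle
d=pickle.load(open("im0.pkl","rb"));e=pickle.load(open("im1.pkl","rb"))
o=[(d["scene"],0,[[0,78,85],[0,78,0],[0,0,0],[0,0,85],[-22,0,85],[-30,78,0],[-30,-14,0]],
 [[212.2,243.1],[232.7,267.1],[235.5,241.2],[216.2,218.7],[223.5,212.2],[246.9,264.4],[246.2,235]]),
 (d["wrist"],1,[[-30,-14,0],[-22,-12,0],[0,-12,0]],[[139,52],[145.2,44.6],[161,38]]),
 (e["side"],0,[[0,78,0],[0,78,85],[-30,78,0],[-30,-14,0],[-22,0,85],[-22,-12,85]],[[270.6,152.4],[289.1,130.6],[260.6,150.6],[270.4,179.9],[290.4,154.1],[297.4,156.4]])]
for k in (o,o[2:],o[:2]):
  g,r=fit(gaugeP,k,[.53,.177,.56]);print(g,np.degrees(g[2]),r.round(1).tolist())
```

```text
[0.53031791 0.17658535 0.55884614] 32.01952540772824 [[-0.8, -1.0], [0.3, -0.3], [-0.7, 0.8], [-1.4, -0.9], [-0.4, 1.8], [-2.1, -2.3], [-0.2, -1.8], [1.0, -1.5], [-0.1, 1.7], [-0.1, 0.6], [-0.7, -0.6], [-1.3, -0.5], [-0.4, -0.7], [-1.3, -0.8], [-1.0, -0.7], [-6.6, 1.0]]
[0.53443859 0.17652861 0.58333342] 33.42254320265631 [[0.1, -0.0], [-0.5, -0.3], [0.5, 0.1], [0.5, -0.2], [0.6, -0.5], [-4.8, 1.3]]
[0.52920753 0.17713002 0.57431742] 32.90596448575124 [[0.0, -0.4], [1.1, 0.1], [-0.5, 1.1], [-1.2, -0.4], [-0.1, 2.2], [-1.2, -2.1], [-0.1, -1.6], [0.4, -1.7], [-0.8, 1.5], [-0.8, 0.2]]
```

Emit:
drive_tool(
  commands="0 0.2 0 0 0 0 0; 0 0.2 2 0 0 0 0; 0 0.2 4 0 0 0 0; 0 0.2 6 0 0 0 0; 0 0.2 8 0 0 0 0; 0 0.2 8.9 0 0 0 0; 0 0.2 8.9 0 0 0 0; 0 0.2 8.9 0 0 0 0",
  newtons=30,
)

```text
time_s: 2.8
tcp_pos: [0.491, -0.067, 0.1129]
orientation: [[0.956, -0.292, 0.001], [-0.292, -0.956, -0.0], [0.001, -0.0, -1.0]]
force: [0.4, -0.6, 0.2]
grip_width: 0.501
grip_force: 0.0
```

Emit:
drive_tool(
  commands="0 0 0 0 0 0 0.2; 0 0 0 0 0 0 0.4; 0 0 0 0 0 0 0.6; 0 0 0 0 0 0 0.6; 0 0 0 0 0 0 0.6; 0 0 0 0 0 0 0.6",
  newtons=45,
)

```text
time_s: 3.55
tcp_pos: [0.491, -0.0668, 0.113]
orientation: [[0.956, -0.292, 0.001], [-0.292, -0.956, 0.0], [0.001, -0.001, -1.0]]
force: [-0.1, 0.6, 5.8]
grip_width: 0.347
grip_force: 44.7
```

Emit:
drive_tool(
  commands="0 0 -0.5 0 0 0 0.6; 0 0 -1.5 0 0 0 0.6; 0 0 -3 0 0 0 0.6; 0 0 -5 0 0 0 0.6; 0 0 -7 0 0 0 0.6; 0 0 -9 0 0 0 0.6; 0 0 -11 0 0 0 0.6; 0 0 -13 0 0 0 0.6; 0 0 -15 0 0 0 0.6; 0 0 -17.5 0 0 0 0.6",
)

```text
time_s: 4.8
tcp_pos: [0.4898, -0.0671, 0.2886]
orientation: [[0.956, -0.293, -0.0], [-0.293, -0.956, -0.0], [-0.0, 0.0, -1.0]]
force: [0.1, 0.6, -1.9]
grip_width: 0.346
grip_force: 44.6
```

Emit:
drive_tool(
  commands="0 0 0 0 0 0 0.6; 0 0 0 0 0 0 0.6",
)

```text
time_s: 5.05
tcp_pos: [0.4898, -0.0668, 0.2867]
orientation: [[0.956, -0.292, -0.001], [-0.292, -0.956, 0.0], [-0.001, 0.0, -1.0]]
force: [-0.2, -0.1, -2.1]
grip_width: 0.342
grip_force: 44.7
```

Run:
```python
from snap import *
from h import *
d={n:robot.get_image(n) for n in("scene","side","wrist")};pickle.dump(d,open("im2.pkl","wb"))
o=robot.get_obs();print(o["tcp_pos"],o["orientation"].round(4).tolist(),o["qpos"].round(2),o["grip_width"],o["grip_force"],o["force"])
p,Q=o["tcp_pos"],o["orientation"]
a=crop(d["wrist"],130,180,250,190,2); b=crop(d["scene"],200,30,130,190,2); 
cv2.imwrite("pics/e1.png",np.hstack([a,b]))
# bar assumed: bar frame axes x=toolx,y=tooly*-1,z=-toolz; TCP at bar z=101mm
C=[[i,j,k] for k in(.0,.14) for i in(-.01,.01) for j in(-.015,.015)]
P=[p+Q@np.array([c[0],c[1],.101-c[2]]) for c in C]
for n in("wrist","scene","side"): print(n,proj(d[n],P,n=="wrist").round(1).tolist())
```

```text
[ 0.48972146 -0.06686831  0.28635156] [[0.9563, -0.2923, -0.0019], [-0.2923, -0.9563, -0.0002], [-0.0017, 0.0007, -1.0]] [-0.34  0.22  0.45  1.9  -0.11  1.05 -1.71] 0.3452216682235151 44.727625250816345 [-0.38347136 -1.16534526 -2.0392042 ]
wrist [[238.3, 210.6], [272.9, 210.6], [237.8, 188.3], [273.2, 188.3], [221.3, 315.5], [289.4, 315.5], [218.5, 278.1], [292.0, 278.1]]
scene [[301.1, 146.6], [309.5, 142.7], [295.3, 143.6], [303.7, 139.8], [305.4, 92.0], [314.5, 88.8], [299.0, 89.4], [308.1, 86.3]]
side [[223.2, 214.4], [213.1, 225.9], [231.6, 220.0], [221.6, 231.7], [217.8, 171.3], [205.6, 184.1], [227.8, 177.5], [215.7, 190.6]]
```

View pics/e1.png

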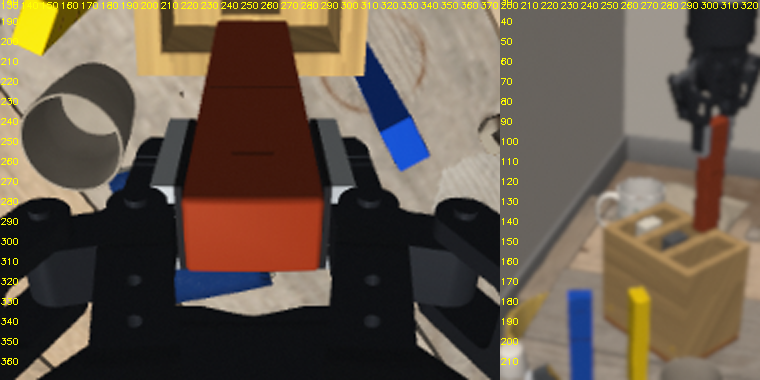

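Wrist: the bar is square in the grip, with its top at rows 279–315 and columns 221–291 as predicted; the scene inset shows it clear of the rack. Next I'll locate the obstacles and work out the move.

```bash
cat > mv.py <<'E'
from h import *
from rig import robot
G=[.5325,.1768,np.radians(33)]
def rel(tg,G=G,o=None):
    o=o or robot.get_obs(); p,Q=o["tcp_pos"],o["orientation"]
    T=Rz(G[2])@S; Rt=T@np.diag([1,-1,-1]); P=gaugeP(G,[tg])[0]
    return P,(Q.T@(P-p)*100).round(2),np.degrees(R.from_matrix(Q.T@Rt).as_rotvec()).round(1)
def where(G=G):
    o=robot.get_obs(); T=Rz(G[2])@S
    t=(o["tcp_pos"]-[G[0],G[1],.024])@T*1000
    return t.round(1),np.degrees(R.from_matrix((T@np.diag([1,-1,-1])).T@o["orientation"]).as_rotvec()).round(1),(o["force"]@T).round(1),o["grip_width"],o["qpos"].round(2)
E
python3 - <<'E'
from mv import *
import pickle
d=pickle.load(open("im2.pkl","rb"))
def gnd(n,u,z=0):
    im=d[n];K=np.array(im["camera_matrix"]);v=np.array(im["rotation"])@[(u[0]-K[0,2])/K[0,0],-(u[1]-K[1,2])/K[1,1],-1]
    return (im["xyz"]+v*(z-im["xyz"][2])/v[2]).round(3)
print("blue",gnd("scene",(241,222)),gnd("side",(285,219)),"yel",gnd("scene",(270,224)),gnd("side",(258,218)),"beaker",gnd("scene",(294,249)),gnd("side",(222,204)))
print("blue top",gnd("scene",(241,177),.14),gnd("side",(286,184),.14),gnd("side",(286,184),.1))
print(rel((-30,30,160)),rel((-25,25,141)))
print(robot.get_obs()["time_s"])
E
```

```text
blue [0.574 0.087 0.   ] [0.58  0.079 0.   ] yel [0.507 0.053 0.   ] [0.518 0.061 0.   ] beaker [0.412 0.1   0.   ] [0.423 0.069 0.   ]
blue top [0.572 0.085 0.14 ] [0.571 0.084 0.14 ] [0.566 0.111 0.1  ]
(array([0.56146517, 0.2313811 , 0.17756406]), array([ -1.84, -30.63,  10.86]), array([-13.1, -27.9, -48.8])) (array([0.55985255, 0.22437204, 0.15860958]), array([ -1.78, -29.91,  12.76]), array([-13.1, -27.9, -48.8]))
5.2
```

Emit:
drive_tool(
  commands="-0.2 -3 0 -1.3 -2.8 -4.9 0.6; -0.4 -6.1 0 -2.6 -5.6 -9.8 0.6; -0.6 -9.2 0 -3.9 -8.4 -14.6 0.6; -0.7 -12.3 0 -5.2 -11.2 -19.5 0.6; -0.9 -15.3 0 -6.6 -14 -24.4 0.6; -1.1 -18.4 0 -7.9 -16.7 -29.3 0.6; -1.3 -21.4 0.5 -9.2 -19.5 -34.2 0.6; -1.5 -24.5 1.5 -10.5 -22.3 -39 0.6; -1.7 -27.5 3 -11.8 -25.1 -43.9 0.6; -1.8 -30.6 5 -13.1 -27.9 -48.8 0.6",
)

```text
time_s: 6.45
tcp_pos: [0.5631, 0.2319, 0.2361]
orientation: [[0.726, 0.547, -0.418], [0.473, -0.837, -0.273], [-0.499, 0.001, -0.867]]
force: [0.9, -0.6, -2.2]
grip_width: 0.345
grip_force: 44.9
```

Emit:
drive_tool(
  commands="0 0 0 0 0 0 0.6; 0 0 0 0 0 0 0.6;0 0 0 0 0 0 0.6",
)

```text
time_s: 6.82
tcp_pos: [0.5632, 0.2296, 0.2381]
orientation: [[0.73, 0.543, -0.416], [0.47, -0.84, -0.272], [-0.497, 0.003, -0.868]]
force: [0.4, 0.1, -1.3]
grip_width: 0.345
grip_force: 45.1
```

Run:
```python
from mv import *
print(where(),rel((-25,25,141)))
```

```text
(array([-59.8,  27.6, 212.7]), array([-0.1,  0.2,  0.2]), array([ 1. , -0.1, -0.9]), 0.344889145083531, array([-0.58,  0.8 ,  0.18,  1.18, -0.05,  1.68, -1.41])) (array([0.55985255, 0.22437204, 0.15860958]), array([3.46, 0.24, 7.18]), array([ 0.1, -0.2, -0.2]))
```

Emit:
drive_tool(
  commands="0.7 0 1.4 0 0 0 0.6; 1.4 0.1 2.9 0 0 0 0.6; 2.1 0.1 4.3 0 0 0 0.6; 2.8 0.2 5.8 0 0 0 0.6; 3.5 0.2 7.2 0 0 0 0.6; 3.5 0.2 7.2 0 0 0 0.6; 3.5 0.2 7.2 0 0 0 0.6",
)

```text
time_s: 7.7
tcp_pos: [0.5595, 0.2263, 0.1578]
orientation: [[0.728, 0.545, -0.417], [0.472, -0.839, -0.272], [-0.498, 0.002, -0.867]]
force: [0.1, -0.1, -2.5]
grip_width: 0.345
grip_force: 45.0
```

Run:
```python
from snap import *
from mv import *
print(where())
d={n:robot.get_image(n) for n in("scene","side","wrist")};pickle.dump(d,open("im3.pkl","wb"))
a=crop(d["wrist"],140,110,220,230,2); b=crop(d["scene"],180,170,85,105,4)
H=max(len(a),len(b)); f=lambda x:cv2.copyMakeBorder(x,0,H-len(x),0,0,0)
cv2.imwrite("pics/f1.png",np.hstack([f(a),f(b)]))
for n in("wrist","scene"): print(n,proj(d[n],gaugeP(G,[[0,0,85],[-22,0,85],[0,78,85],[0,78,0],[-30,78,0]]),n=="wrist").round(1).tolist())
```

```text
(array([-23.9,  26.9, 140.7]), array([-0.1,  0.2,  0.1]), array([ 1.2, -0.1, -2.1]), 0.3453780609252578, array([-0.58,  0.87,  0.16,  1.25, -0.05,  1.55, -1.41]))
wrist [[293.7, 185.9], [292.6, 215.7], [182.3, 186.3], [202.7, 164.4], [204.1, 193.9]]
scene [[213.9, 217.7], [222.2, 213.8], [211.1, 242.0], [232.8, 266.5], [244.6, 261.6]]
```

View pics/f1.png

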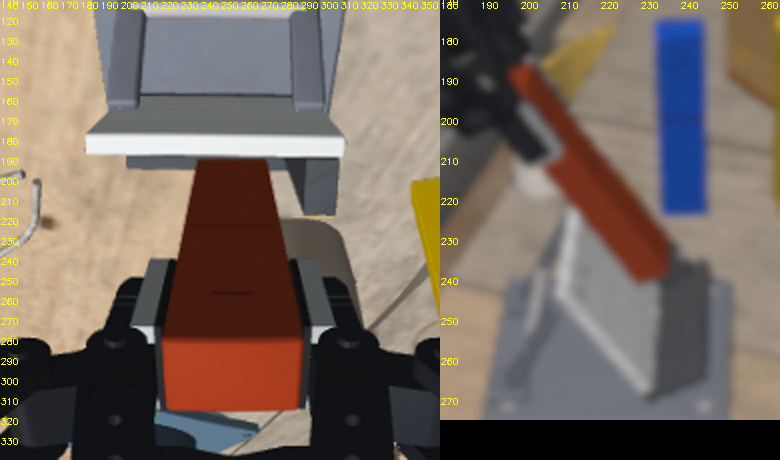

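Wrist: the board's top front edge is level at row 188 (predicted 186) and the fence inner edge at column 291 (predicted 292.6), so the gauge is about 1.5 mm nearer in x and 0.7 mm in y, with yaw good. Scene: the bar is over the ledge, parallel to the board. Next I'll close in.

Emit:
drive_tool(
  commands="0.2 0.2 0.8 0 0 0 0.6; 0.4 0.4 1.6 0 0 0 0.6; 0.6 0.6 2.4 0 0 0 0.6; 0.7 0.7 3.0 0 0 0 0.6; 0.7 0.7 3.2 0 0 0 0.6; 0.7 0.7 3.2 0 0 0 0.6",
)

```text
time_s: 8.6
tcp_pos: [0.5547, 0.215, 0.1262]
orientation: [[0.728, 0.545, -0.417], [0.472, -0.839, -0.272], [-0.498, 0.001, -0.867]]
force: [0.1, -0.3, -2.1]
grip_width: 0.347
grip_force: 45.0
```

Emit:
drive_tool(
  commands="0 0 0.1 0 0 0 0.6; 0 0 0.2 0 0 0 0.6; 0 0 0.3 0 0 0 0.6;0 0 0.4 0 0 0 0.6;0 0 0.4 0 0 0 0.6",
)

```text
time_s: 9.22
tcp_pos: [0.553, 0.2138, 0.1227]
orientation: [[0.728, 0.544, -0.417], [0.471, -0.839, -0.272], [-0.498, 0.002, -0.867]]
force: [0.4, 0.2, -2.4]
grip_width: 0.345
grip_force: 45.0
```

```bash
python3 -c "
from mv import *
print(where())"
```

```text
(array([-17. ,  19.8, 104.1]), array([-0.1,  0.1,  0.1]), array([ 1.6, -0.1, -1.8]), 0.3452417413085641, array([-0.57,  0.89,  0.16,  1.3 , -0.05,  1.47, -1.41]))
```

Emit:
drive_tool(
  commands="0 0 0.1 0 0 0 0.6; 0 0 0.1 0 0 0 0.6; 0 0 0.2 0 0 0 0.6;0 0 0.2 0 0 0 0.6",
)

```text
time_s: 9.72
tcp_pos: [0.5522, 0.2132, 0.1209]
orientation: [[0.728, 0.544, -0.417], [0.471, -0.839, -0.272], [-0.498, 0.002, -0.867]]
force: [0.7, 0.8, -1.9]
grip_width: 0.349
grip_force: 45.0
```

Emit:
drive_tool(
  commands="0 0 0.1 0 0 0 0.6; 0 0 0.1 0 0 0 0.6",
)

```text
time_s: 9.98
tcp_pos: [0.5518, 0.213, 0.1201]
orientation: [[0.728, 0.544, -0.417], [0.471, -0.839, -0.272], [-0.498, 0.001, -0.867]]
force: [-0.6, -0.9, -2.5]
grip_width: 0.347
grip_force: 45.0
```

Emit:
drive_tool(
  commands="0 0 0.1 0 0 0 0.6; 0 0 0.1 0 0 0 0.6",
)

```text
time_s: 10.22
tcp_pos: [0.5516, 0.2128, 0.1194]
orientation: [[0.728, 0.544, -0.417], [0.472, -0.839, -0.272], [-0.498, 0.002, -0.867]]
force: [1.0, 0.4, -0.3]
grip_width: 0.344
grip_force: 45.3
```

Emit:
drive_tool(
  commands="0 0 0.1 0 0 0 0.6; 0 0 0.1 0 0 0 0.6",
)

```text
time_s: 10.48
tcp_pos: [0.5516, 0.2129, 0.1194]
orientation: [[0.728, 0.545, -0.416], [0.472, -0.839, -0.272], [-0.497, 0.002, -0.868]]
force: [2.8, 1.3, 4.7]
grip_width: 0.344
grip_force: 46.1
```

```bash
python3 -c "
from mv import *
print(where())"
```

```text
(array([-16.8,  19.8, 100.5]), array([-0.1,  0.2,  0. ]), array([ 0.3, -0.4,  5.6]), 0.34444085109248923, array([-0.57,  0.89,  0.16,  1.31, -0.05,  1.46, -1.41]))
```

Emit:
drive_tool(
  commands="0.1 0 0 0 0 0 0.6; 0.2 0 0 0 0 0 0.6; 0.3 0 0 0 0 0 0.6;0.4 0 0 0 0 0 0.6;0.4 0 0 0 0 0 0.6",
)

```text
time_s: 11.1
tcp_pos: [0.5542, 0.2144, 0.1176]
orientation: [[0.728, 0.545, -0.417], [0.471, -0.839, -0.272], [-0.498, 0.002, -0.867]]
force: [1.3, 0.6, 7.8]
grip_width: 0.348
grip_force: 46.2
```

```bash
python3 -c "
from mv import *
print(where())"
```

```text
(array([-13.3,  19.7, 100.4]), array([-0.1,  0.1,  0.1]), array([-2.7, -0.2,  7.5]), 0.3478456653628661, array([-0.57,  0.9 ,  0.16,  1.3 , -0.05,  1.47, -1.41]))
```

Emit:
drive_tool(
  commands="0.1 0 0 0 0 0 0.6; 0.2 0 0 0 0 0 0.6; 0.2 0 0 0 0 0 0.6",
)

```text
time_s: 11.48
tcp_pos: [0.5557, 0.2152, 0.1166]
orientation: [[0.728, 0.544, -0.417], [0.471, -0.839, -0.272], [-0.498, 0.002, -0.867]]
force: [1.3, 0.7, 7.0]
grip_width: 0.348
grip_force: 46.3
```

```bash
python3 -c "
from mv import *
print(where())"
```

```text
(array([-11.3,  19.6, 100.4]), array([-0.1,  0.1,  0.1]), array([-2.3, -0.1,  6.8]), 0.34781307529472677, array([-0.57,  0.9 ,  0.16,  1.3 , -0.05,  1.47, -1.41]))
```

Emit:
drive_tool(
  commands="0.1 0 0 0 0 0 0.6; 0.1 0 0 0 0 0 0.6",
)

```text
time_s: 11.72
tcp_pos: [0.556, 0.2154, 0.1164]
orientation: [[0.728, 0.544, -0.418], [0.471, -0.839, -0.273], [-0.499, 0.002, -0.867]]
force: [-0.8, 0.7, 9.1]
grip_width: 0.342
grip_force: 46.4
```

```bash
python3 -c "
from mv import *
print(where())"
```

```text
(array([-11. ,  19.6, 100.4]), array([-0.1,  0.1,  0.1]), array([-4.8,  1. ,  7.7]), 0.3421021339675156, array([-0.57,  0.9 ,  0.16,  1.29, -0.05,  1.47, -1.41]))
```

Emit:
drive_tool(
  commands="0.1 0 0 0 0 0 0.6; 0.1 0 0 0 0 0 0.6",
)

```text
time_s: 11.98
tcp_pos: [0.556, 0.2155, 0.1164]
orientation: [[0.727, 0.544, -0.42], [0.47, -0.839, -0.274], [-0.501, 0.002, -0.865]]
force: [-2.6, -1.0, 12.3]
grip_width: 0.351
grip_force: 46.5
```

```bash
python3 -c "
from mv import *
print(where())"
```

```text
(array([-10.9,  19.6, 100.4]), array([-0.1, -0.1,  0.1]), array([-8.6,  0.6,  9.3]), 0.3505804120629331, array([-0.57,  0.9 ,  0.16,  1.29, -0.05,  1.48, -1.41]))
```

Emit:
drive_tool(
  commands="0 0.1 0 0 0 0 0.6; 0 0.2 0 0 0 0 0.6; 0 0.3 0 0 0 0 0.6; 0 0.3 0 0 0 0 0.6",
)

```text
time_s: 12.48
tcp_pos: [0.5563, 0.215, 0.1164]
orientation: [[0.725, 0.544, -0.422], [0.472, -0.839, -0.271], [-0.501, -0.002, -0.865]]
force: [-7.1, 2.2, 13.4]
grip_width: 0.344
grip_force: 46.4
```

```bash
python3 -c "
from mv import *
print(where())"
```

```text
(array([-10.9,  19.1, 100.3]), array([ 0.1, -0.1, -0. ]), array([-10.8,   5.7,   9.2]), 0.34432555730705366, array([-0.56,  0.9 ,  0.16,  1.29, -0.06,  1.48, -1.4 ]))
```

Emit:
drive_tool(
  commands="0 0.1 0 0 0 0 0.6; 0 0.1 0 0 0 0 0.6",
)

```text
time_s: 12.72
tcp_pos: [0.5564, 0.2148, 0.1164]
orientation: [[0.725, 0.544, -0.422], [0.472, -0.839, -0.27], [-0.502, -0.003, -0.865]]
force: [-6.6, 3.8, 13.3]
grip_width: 0.344
grip_force: 46.4
```

```bash
python3 -c "
from mv import *
print(where())"
```

```text
(array([-10.9,  18.9, 100.4]), array([ 0.2, -0.1, -0.1]), array([-9.7,  6.8,  9.8]), 0.34427298449946797, array([-0.56,  0.91,  0.16,  1.29, -0.06,  1.48, -1.4 ]))
```

Emit:
drive_tool(
  commands="0 0.1 0 0 0 0 0.6; 0 0.1 0 0 0 0 0.6",
)

```text
time_s: 12.98
tcp_pos: [0.5565, 0.2147, 0.1164]
orientation: [[0.724, 0.544, -0.423], [0.473, -0.839, -0.27], [-0.502, -0.005, -0.865]]
force: [-7.7, 4.3, 13.8]
grip_width: 0.345
grip_force: 46.5
```

```bash
python3 -c "
from mv import *
print(where())"
```

```text
(array([-10.9,  18.7, 100.3]), array([ 0.3, -0.1, -0.1]), array([-10.5,   7.8,   9.9]), 0.3445369405209682, array([-0.56,  0.91,  0.16,  1.29, -0.06,  1.48, -1.4 ]))
```

Emit:
drive_tool(
  commands="-0.1 0 0 0 0 0 0.6; -0.2 0 -0.1 0 0 0 0.6; -0.2 0 -0.1 0 0 0 0.6",
)

```text
time_s: 13.35
tcp_pos: [0.5576, 0.2125, 0.1165]
orientation: [[0.727, 0.544, -0.419], [0.472, -0.839, -0.271], [-0.499, -0.001, -0.867]]
force: [-2.6, 4.0, 5.5]
grip_width: 0.346
grip_force: 46.0
```

```bash
python3 -c "
from mv import *
print(where())"
```

```text
(array([-11.2,  16.3, 100.4]), array([ 0.1,  0.1, -0. ]), array([-2.7,  4.8,  4.8]), 0.3464183298418296, array([-0.56,  0.9 ,  0.16,  1.29, -0.05,  1.47, -1.4 ]))
```

Emit:
drive_tool(
  commands="0 0.1 0 0 0 0 0.6; 0 0.1 0 0 0 0 0.6",
)

```text
time_s: 13.6
tcp_pos: [0.5577, 0.2124, 0.1165]
orientation: [[0.726, 0.544, -0.42], [0.473, -0.839, -0.27], [-0.499, -0.002, -0.867]]
force: [-5.1, 5.0, 4.6]
grip_width: 0.344
grip_force: 45.9
```

```bash
python3 -c "
from mv import *
print(where())"
```

```text
(array([-11.2,  16.1, 100.3]), array([ 0.1,  0.1, -0. ]), array([-3.7,  7. ,  3.2]), 0.34425785645417045, array([-0.56,  0.9 ,  0.16,  1.29, -0.05,  1.47, -1.4 ]))
```

Emit:
drive_tool(
  commands="0 0.1 0 0 0 0 0.6; 0 0.1 0 0 0 0 0.6",
)

```text
time_s: 13.85
tcp_pos: [0.5578, 0.2123, 0.1165]
orientation: [[0.726, 0.544, -0.42], [0.473, -0.839, -0.269], [-0.499, -0.004, -0.867]]
force: [-4.6, 6.9, 5.7]
grip_width: 0.346
grip_force: 46.0
```

```bash
python3 -c "
from mv import *
print(where())"
```

```text
(array([-11.1,  16. , 100.4]), array([ 0.2,  0.1, -0.1]), array([-2.9,  8.3,  4.9]), 0.3456487815715064, array([-0.56,  0.9 ,  0.16,  1.29, -0.05,  1.47, -1.4 ]))
```

Emit:
drive_tool(
  commands="0 0.1 0 0 0 0 0.6; 0 0.1 0 0 0 0 0.6",
)

```text
time_s: 14.1
tcp_pos: [0.5578, 0.2122, 0.1165]
orientation: [[0.725, 0.545, -0.421], [0.474, -0.839, -0.268], [-0.499, -0.005, -0.866]]
force: [-6.4, 7.9, 5.7]
grip_width: 0.346
grip_force: 46.1
```

```bash
python3 -c "
from mv import *
print(where())"
```

```text
(array([-11.1,  15.9, 100.3]), array([ 0.2,  0.1, -0.1]), array([-3.8, 10.1,  4.4]), 0.3462770595063164, array([-0.56,  0.9 ,  0.16,  1.29, -0.05,  1.47, -1.4 ]))
```

Emit:
drive_tool(
  commands="0 -0.1 0.1 0 0 0 0.6; 0 -0.2 0.1 0 0 0 0.6; 0 -0.2 0.1 0 0 0 0.6",
)

```text
time_s: 14.48
tcp_pos: [0.5578, 0.2124, 0.1164]
orientation: [[0.727, 0.544, -0.419], [0.473, -0.839, -0.27], [-0.498, -0.002, -0.867]]
force: [-2.3, 7.2, 8.6]
grip_width: 0.347
grip_force: 46.6
```

```bash
python3 -c "
from mv import *
print(where())"
```

```text
(array([-11.1,  16.1, 100.3]), array([ 0.1,  0.1, -0. ]), array([-2.5,  7.3,  8.4]), 0.34689908290697224, array([-0.56,  0.9 ,  0.16,  1.29, -0.05,  1.47, -1.4 ]))
```

Emit:
drive_tool(
  commands="0 0 0 0 0 0 0.3; 0 0 0 0 0 0 0.25; 0 0 0 0 0 0 0.2; 0 0 0 0 0 0 0.15; 0 0 0 0 0 0 0.1; 0 0 0 0 0 0 0.1",
  newtons=20,
)

```text
time_s: 15.22
tcp_pos: [0.5588, 0.2095, 0.1152]
orientation: [[0.728, 0.544, -0.417], [0.471, -0.839, -0.273], [-0.499, 0.002, -0.867]]
force: [0.1, -0.1, -0.8]
grip_width: 0.451
grip_force: 0.0
```

Run:
```python
from snap import *
from mv import *
print(where())
d={n:robot.get_image(n) for n in("scene","side","wrist")};pickle.dump(d,open("im4.pkl","wb"))
a=crop(d["wrist"],170,165,170,150,2); b=crop(d["scene"],195,180,62,95,4); e=crop(d["side"],255,125,50,65,4)
H=max(len(a)+len(e),len(b)); 
c=np.zeros((560,340+248,3),np.uint8); c[:300,:340]=a; c[300:560,:200]=e; c[:380,340:]=b
cv2.imwrite("pics/g1.png",c)
```

```text
(array([-11.1,  13.1,  98.9]), array([-0.1,  0.1,  0.1]), array([ 0.4, -0.1, -0.7]), 0.4505284715059013, array([-0.56,  0.9 ,  0.16,  1.29, -0.05,  1.47, -1.4 ]))
```

View pics/g1.png

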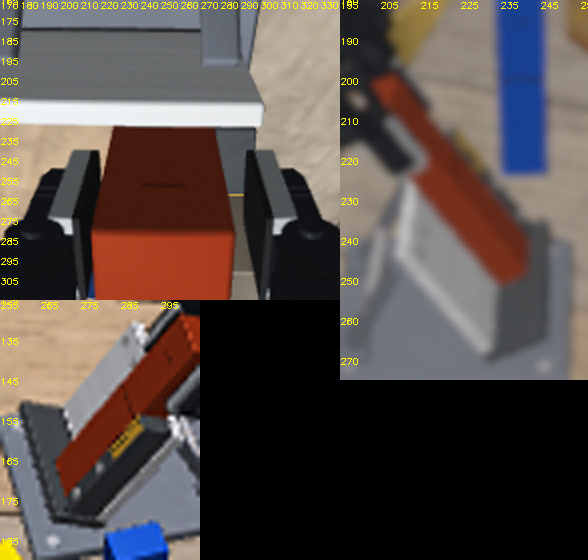

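The scene, side and wrist crops show the bar standing in the corner: foot on the ledge, back on the board, side along the fence. Next I'll back out straight up the slope, then push low on the side and front to make sure it is flush.

Emit:
drive_tool(
  commands="0 -0.2 0 0 0 0 0.05; 0 -0.2 -0.5 0 0 0 0.05; 0 -0.2 -2 0 0 0 0.05; 0 -0.2 -4 0 0 0 0.05; 0 -0.2 -6 0 0 0 0.05; 0 -0.2 -8 0 0 0 0.05; 0 -0.2 -9 0 0 0 0.05",
)

```text
time_s: 16.25
tcp_pos: [0.5962, 0.2371, 0.1952]
orientation: [[0.729, 0.545, -0.415], [0.472, -0.839, -0.271], [-0.496, 0.002, -0.868]]
force: [0.8, -1.0, -0.1]
grip_width: 0.475
grip_force: 0.0
```

Emit:
drive_tool(
  commands="-0.1 -1 0 -7 0 0 1; -0.2 -2.5 0 -14 0 0 1; -0.3 -4.5 0 -21 0 0 1; -0.5 -6.5 0 -30 0 0 1; -0.5 -6.5 0 -30 0 0 1; -0.5 -6.5 0 -30 0 0 1",
)

```text
time_s: 17.0
tcp_pos: [0.5562, 0.2885, 0.1961]
orientation: [[0.728, 0.68, -0.089], [0.471, -0.59, -0.655], [-0.498, 0.435, -0.75]]
force: [-0.3, -0.2, 0.5]
grip_width: -0.0
grip_force: 0.0
```

```bash
python3 -c "
from mv import *
print(where())"
```

```text
(array([-16.1,  80.7, 189.4]), array([-30.1,   0.1,   0.1]), array([-0.5, -0. ,  0.3]), -8.789238038020476e-05, array([-0.92,  0.89,  0.27,  1.23,  0.26,  1.59, -1.61]))
```

Emit:
drive_tool(
  commands="0 -1.3 2.4 0 0 0 1; 0 -2.5 4.7 0 0 0 1; 0 -3.8 7.1 0 0 0 1; 0 -5 9.5 0 0 0 1; 0 -6.3 11.8 0 0 0 1; 0 -7.5 14.2 0 0 0 1; 0 -7.5 14.2 0 0 0 1; 0 -7.5 14.2 0 0 0 1",
)

```text
time_s: 18.0
tcp_pos: [0.4941, 0.2395, 0.0578]
orientation: [[0.73, 0.678, -0.089], [0.471, -0.592, -0.654], [-0.496, 0.436, -0.751]]
force: [-0.2, 1.0, 1.0]
grip_width: 0.002
grip_force: 0.0
```

Emit:
drive_tool(
  commands="0 0.5 0.3 0 0 0 1; 0 1 0.6 0 0 0 1; 0 1.5 0.9 0 0 0 1; 0 1.9 1.1 0 0 0 1; 0 2.2 1.25 0 0 0 1; 0 2.2 1.25 0 0 0 1",
)

```text
time_s: 18.75
tcp_pos: [0.5064, 0.2184, 0.0569]
orientation: [[0.728, 0.68, -0.089], [0.471, -0.59, -0.655], [-0.498, 0.435, -0.75]]
force: [0.1, -0.5, 0.1]
grip_width: 0.003
grip_force: 0.0
```

```bash
python3 -c "
from mv import *
print(where())"
```

```text
(array([-15.8,  49.1,  28.9]), array([-30.1,   0.1,   0.1]), array([-0.3, -0.5, -0. ]), 0.002633426581844853, array([-0.91,  0.95,  0.25,  1.53,  0.27,  1.26, -1.71]))
```

Now creep to contact.

Emit:
drive_tool(
  commands="0 0.1 0.05 0 0 0 1; 0 0.2 0.1 0 0 0 1; 0 0.3 0.17 0 0 0 1; 0 0.3 0.17 0 0 0 1",
)

```text
time_s: 19.25
tcp_pos: [0.5082, 0.2156, 0.0569]
orientation: [[0.728, 0.68, -0.089], [0.471, -0.59, -0.655], [-0.498, 0.435, -0.75]]
force: [0.9, 0.8, 1.0]
grip_width: -0.004
grip_force: 0.0
```

Emit:
drive_tool(
  commands="0 0.1 0.05 0 0 0 1; 0 0.2 0.1 0 0 0 1; 0 0.2 0.1 0 0 0 1",
)

```text
time_s: 19.62
tcp_pos: [0.5093, 0.2141, 0.057]
orientation: [[0.728, 0.68, -0.089], [0.472, -0.59, -0.655], [-0.498, 0.435, -0.75]]
force: [-0.8, 0.0, 0.2]
grip_width: 0.002
grip_force: 0.0
```

```bash
python3 -c "
from mv import *
print(where())"
```

```text
(array([-15.8,  43.9,  29. ]), array([-30.1,   0.1,   0.1]), array([-0.6,  0.4, -0.1]), 0.0016127279537664332, array([-0.91,  0.95,  0.26,  1.53,  0.27,  1.25, -1.71]))
```

Emit:
drive_tool(
  commands="0 0.1 0.05 0 0 0 1; 0 0.2 0.1 0 0 0 1; 0 0.2 0.1 0 0 0 1",
)

```text
time_s: 20.0
tcp_pos: [0.5097, 0.2137, 0.0568]
orientation: [[0.727, 0.681, -0.089], [0.473, -0.591, -0.654], [-0.498, 0.433, -0.751]]
force: [-3.6, 4.9, 1.0]
grip_width: 0.001
grip_force: 0.0
```

```bash
python3 -c "
from mv import *
print(where())"
```

```text
(array([-15.5,  43.4,  28.9]), array([-30. ,   0.1,  -0. ]), array([-0.8,  6.1,  0.7]), 0.0013868287750892336, array([-0.9 ,  0.95,  0.25,  1.53,  0.27,  1.25, -1.71]))
```

Emit:
drive_tool(
  commands="0 0.1 0.05 0 0 0 1; 0 0.2 0.1 0 0 0 1; 0 0.2 0.1 0 0 0 1",
)

```text
time_s: 20.38
tcp_pos: [0.5099, 0.2136, 0.0566]
orientation: [[0.725, 0.682, -0.09], [0.475, -0.591, -0.652], [-0.498, 0.43, -0.753]]
force: [-7.1, 7.3, 2.5]
grip_width: 0.001
grip_force: 0.0
```

```bash
python3 -c "
from mv import *
print(where())"
```

```text
(array([-15.3,  43.1,  28.8]), array([-29.9,   0.2,  -0.1]), array([-3. , 10. ,  1.2]), 0.0012585519464534249, array([-0.9 ,  0.95,  0.25,  1.53,  0.27,  1.25, -1.7 ]))
```

Side push: firm 10 N contact at y=43, the position expected for flush. Backing off, then pushing the front low toward the board.

Emit:
drive_tool(
  commands="0 -0.9 -0.5 0 0 0 1; 0 -1.8 -1 0 0 0 1; 0 -2.6 -1.5 0 0 0 1; -2 -2.6 -1.5 0 0 0 1; -4 -2.6 -1.5 0 0 0 1; -6 -2.6 -1.5 0 0 0 1; -6 -2.6 -1.5 0 0 0 1",
)

```text
time_s: 21.25
tcp_pos: [0.4515, 0.2071, 0.0877]
orientation: [[0.728, 0.68, -0.089], [0.472, -0.59, -0.655], [-0.498, 0.435, -0.75]]
force: [0.2, 0.4, -0.5]
grip_width: 0.006
grip_force: 0.0
```

```bash
cat >> mv.py <<'E'
def relT(tg,tilt,G=G):
    o=robot.get_obs(); p,Q=o["tcp_pos"],o["orientation"]
    Rt=Rz(G[2])@S@np.diag([1,-1,-1])@R.from_rotvec(np.radians(tilt)).as_matrix()
    return (Q.T@(gaugeP(G,[tg])[0]-p)*100).round(2),np.degrees(R.from_matrix(Q.T@Rt).as_rotvec()).round(1),gaugeP(G,[tg])[0]
E
python3 -c "
from mv import *
print(where());print(relT((-76,73,60),(0,30,0)),relT((-60,20,35),(0,30,0)))"
```

```text
(array([-76.4,  69.5,  29.5]), array([-30.1,   0.1,   0.1]), array([ 0.6,  0.2, -0.3]), 0.005784443408326961, array([-0.97,  0.84,  0.25,  1.68,  0.27,  1.24, -1.76]))
(array([ 0.04,  1.23, -2.81]), array([29.4, 29.2,  7.8]), array([0.46270191, 0.21851511, 0.11396152])) (array([1.64, 4.56, 2.01]), array([29.4, 29.2,  7.8]), array([0.49270535, 0.17480432, 0.08431089]))
```

Emit:
drive_tool(
  commands="0 0.2 -0.6 5.9 5.8 1.6 1; 0 0.5 -1.1 11.8 11.7 3.1 1; 0 0.7 -1.7 17.6 17.5 4.7 1; 0 1 -2.2 23.5 23.4 6.2 1; 0 1.2 -2.8 29.4 29.2 7.8 1; 0 1.2 -2.8 29.4 29.2 7.8 1; 0 1.2 -2.8 29.4 29.2 7.8 1",
)

```text
time_s: 22.12
tcp_pos: [0.4628, 0.2195, 0.1131]
orientation: [[0.838, 0.546, -0.001], [0.546, -0.838, -0.001], [-0.001, 0.001, -1.0]]
force: [-0.0, 0.3, 0.2]
grip_width: 0.002
grip_force: 0.0
```

```bash
python3 -c "
from mv import *
print(where());print(relT((-50,20,34),(0,30,0)))"
```

```text
(array([-75. ,  73.7,  59.5]), array([-0.1, 29.9, -0.1]), array([0. , 0.3, 0.2]), 0.001509152547376963, array([-0.59,  0.48,  0.07,  1.99, -0.05,  0.67, -1.48]))
(array([0.89, 5.37, 3.47]), array([0. , 0.1, 0.1]), array([0.49954912, 0.17924871, 0.07844486]))
```

Emit:
drive_tool(
  commands="0.2 1.3 0.9 0 0 0 1; 0.5 2.7 1.7 0 0 0 1; 0.7 4 2.6 0 0 0 1; 0.9 5.4 3.5 0 0 0 1; 1.5 5.4 3.85 0 0 0 1; 2.1 5.4 4.2 0 0 0 1; 2.1 5.4 4.2 0 0 0 1; 2.1 5.4 4.2 0 0 0 1",
)

```text
time_s: 23.12
tcp_pos: [0.5095, 0.185, 0.0715]
orientation: [[0.838, 0.545, 0.0], [0.545, -0.838, 0.0], [0.0, -0.0, -1.0]]
force: [-0.1, -0.1, -0.3]
grip_width: 0.001
grip_force: 0.0
```

Emit:
drive_tool(
  commands="0.1 0 0.05 0 0 0 1; 0.2 0 0.1 0 0 0 1; 0.2 0 0.1 0 0 0 1",
)

```text
time_s: 23.5
tcp_pos: [0.5113, 0.1857, 0.0704]
orientation: [[0.839, 0.545, 0.0], [0.545, -0.839, 0.0], [0.0, -0.0, -1.0]]
force: [-0.6, -0.1, -0.1]
grip_width: -0.001
grip_force: 0.0
```

```bash
python3 -c "
from mv import *
print(where())"
```

```text
(array([-34.4,  19. ,  33.7]), array([ 0., 30.,  0.]), array([-0.5,  0.2, -0.4]), -0.0005669944434543035, array([-0.49,  0.59,  0.07,  1.93, -0.07,  0.62, -1.37]))
```

Emit:
drive_tool(
  commands="0.1 0 0.05 0 0 0 1; 0.2 0 0.1 0 0 0 1; 0.2 0 0.1 0 0 0 1",
)

```text
time_s: 23.88
tcp_pos: [0.513, 0.1868, 0.0693]
orientation: [[0.839, 0.544, 0.0], [0.544, -0.839, 0.0], [0.0, -0.0, -1.0]]
force: [0.0, 0.7, -0.0]
grip_width: -0.002
grip_force: 0.0
```

Emit:
drive_tool(
  commands="0.1 0 0.05 0 0 0 1; 0.2 0 0.1 0 0 0 1; 0.2 0 0.1 0 0 0 1",
)

```text
time_s: 24.25
tcp_pos: [0.5145, 0.1877, 0.0683]
orientation: [[0.839, 0.544, -0.0], [0.544, -0.839, -0.0], [-0.0, -0.0, -1.0]]
force: [-1.0, -0.6, 2.2]
grip_width: 0.0
grip_force: 0.9
```

```bash
python3 -c "
from mv import *
print(where())"
```

```text
(array([-30.1,  18.9,  33.8]), array([ 0., 30.,  0.]), array([-2.1,  0. ,  1.3]), 0.0002600664935429792, array([-0.49,  0.6 ,  0.07,  1.92, -0.07,  0.63, -1.37]))
```

Emit:
drive_tool(
  commands="0.1 0 0.05 0 0 0 1; 0.2 0 0.1 0 0 0 1; 0.2 0 0.1 0 0 0 1",
)

```text
time_s: 24.62
tcp_pos: [0.5147, 0.1878, 0.068]
orientation: [[0.839, 0.544, -0.003], [0.544, -0.839, -0.002], [-0.004, -0.001, -1.0]]
force: [-8.0, -4.3, 16.2]
grip_width: 0.0
grip_force: 7.9
```

```bash
python3 -c "
from mv import *
print(where())"
```

```text
(array([-29.7,  18.9,  33.6]), array([ 0. , 29.8,  0. ]), array([-15.9,   0.7,   9.5]), 0.0001657917089432422, array([-0.49,  0.6 ,  0.07,  1.92, -0.07,  0.63, -1.37]))
```

Emit:
drive_tool(
  commands="-0.4 0 -0.2 0 0 0 1; -1.2 0 -0.7 0 0 0 1; -2.2 0 -1.3 0 0 0 1; -3.5 0 -2 0 0 0 1; -5 0 -4 0 0 0 1; -5 0 -8 0 0 0 1; -5 0 -12 0 0 0 1; -5 0 -15 0 0 0 1; -5 0 -15 0 0 0 1; -5 0 -15 0 0 0 1",
)

```text
time_s: 25.88
tcp_pos: [0.4736, 0.1613, 0.2169]
orientation: [[0.839, 0.544, -0.001], [0.544, -0.839, -0.0], [-0.001, -0.0, -1.0]]
force: [-0.2, 0.6, -0.2]
grip_width: 0.002
grip_force: 0.0
```

Run:
```python
from snap import *
from mv import *
print(where())
d={n:robot.get_image(n) for n in("scene","side","wrist")};pickle.dump(d,open("im5.pkl","wb"))
b=[[i,j,k] for k in(0,140) for i in(-20,0) for j in(0,30)]
o=np.array([-1,1,-.6])
for n in("scene","side","wrist"):
    P=proj(d[n],gaugeP(G,np.array(b)+o),n=="wrist")
    m=np.zeros((384,512),np.uint8);cv2.fillConvexPoly(m,cv2.convexHull(P.round().astype(np.int32)),1)
    im=d[n]["pixels"].astype(int); red=((im[...,0]>60)&(im[...,0]>2*im[...,1])&(im[...,0]>2*im[...,2])).astype(np.uint8)
    box=cv2.boundingRect(P.round().astype(np.int32)); x,y,w,h=box
    r=red[y-8:y+h+8,x-8:x+w+8] if y>8 else red
    mm=m[y-8:y+h+8,x-8:x+w+8] if y>8 else m
    ys,xs=np.nonzero(r)
    print(n,box,"red in/out of hull",(r&mm).sum(),(r&(1-mm)).sum(),"hull",mm.sum(), (xs.min()+x-8,ys.min()+y-8,xs.max()+x-8,ys.max()+y-8) if len(xs) else None)
```

```text
(array([-146.6,   19.1,  138.1]), array([ 0., 30.,  0.]), array([ 0.3,  0.6, -0.1]), 0.0024313517258305133, array([-0.5 ,  0.3 ,  0.1 ,  1.95, -0.04,  0.9 , -1.38]))
scene (199, 197, 44, 55) red in/out of hull 637 0 hull 912 (np.int64(201), np.int64(200), np.int64(240), np.int64(249))
side (268, 128, 44, 49) red in/out of hull 562 0 hull 868 (np.int64(269), np.int64(129), np.int64(309), np.int64(173))
wrist (237, 39, 46, 104) red in/out of hull 3667 4 hull 4057 (np.int64(240), np.int64(42), np.int64(282), np.int64(142))
```

```bash
python3 -c "
from rig import robot
print(robot.job_done())"
```

```text
the job is handed in; nothing more can be done
None
```

The red bar was set in the gauge in the grip, let go, then pushed against fence and board with the shut fingers; in the last images all its red pixels but 4 lie inside the seated outline. I handed the job in at about 26 s, without re-checking the beaker and the other bars at the end.

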